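# Warm the second mug: clear the warming plate, set the mug on it and slide up the heat

## Robot

A 6-joint arm with a two-finger parallel gripper is mounted at the origin on the work surface. World frame = base frame: x ahead of the robot, y to its left, z up, the work surface at z = 0. Lengths are in m, angles in rad, forces in N, time in s.
With the tool pointing down it reaches from about 0.225 to 0.875 m from the base axis. Payload 3.4 kg.
Tool frame: the origin (TCP) lies on the centre line of the jaws, within the pads' length; the fingertips stand 17 mm ahead of it and the grasp point (between the pads) lies 2 mm behind it; z points along the fingers, y is the line along which they close (so a half turn about z gives the same grasp; the last joint's range is limited). The gripper opens to 85 mm and grips with 20 to 120 N. Pads are 22 mm wide; open, the fingers measure 114 mm over their backs; the gripper's body (76 mm by 85 mm) begins 54 mm behind the grasp point. The pads swing forward as they close: fully open they stand 13 mm farther back than shut.
Start: joints at [-1.235, 0.276, 1.505, -0, 1.361, -0.121], TCP at [0.254, -0.516, 0.248] pointing down, gripper open.
Joint ranges: [-2.89, 2.89], [-0.75, 2.08], [0.22, 2.7], [-1.18, 4.32], [0.11, 2.71], [-2.7, 2.7]. Speed limits (rad/s): [2.57, 2.57, 3.14, 3.14, 3.14, 3.14].

## Interface

Orientations are given as a unit quaternion [x, y, z, w].
In Python, from bench import robot gives the robot as it stands.
- The arm moves only by the tool jog_arm, never from a script. Its argument "rows" is a list that holds one entry, the list of rows, each a list of 7 numbers: the shift along the tool's x, y, z in units of 3 cm (1.0 is 3 cm), then the turn, a rotation vector about the tool's x, y, z in units of 0.15 rad (1.0 is 0.15 rad), then the opening, from -1 (shut) to 1 (fully open). A call has 1 to 10 rows; each row shifts and turns the commanded pose from where the row before left it, along the tool's axes as they then stand; what a row does not reach is not made up. A row lasts 1/8 s, in which the tool goes at most 62.5 mm and 10.7 degrees, less where a joint would pass 70% of its speed; a pose out of reach is approached as far as the arm can. A call with a number of a shift or a turn outside -1 to 1 is refused whole. A call with a gripper value outside its range is refused whole. The fingers move at their own pace and stop on an object; "force" is the grip in N (left out, the last holds). Time passes only in rows, so rows that do not move let the fingers close. It gives the time, the measured TCP pose, the force, the opening and the grip force at its end, in the units of the state.
- robot.sense(): the state, without advancing time (a new reading comes with each control period).
- robot.snapshot(name): name is "scene" or "top" or "wrist"; returns the picture (384x512x3 uint8, blue, green, red); there is no depth.
- robot.calibration(name): a dict with "fx", "fy", "cx", "cy" (pixels), "R" (3x3) and "t" (3): a world point X has camera coordinates R X + t. Camera axes: x right, y down, z forward; pixel columns grow to the right and rows downward; lengths in m; the calibration is good to about 2 mm. A picture is of the moment at which its call begins: read the wrist's pose just before it. calibration takes no time and is no camera call; for the wrist camera it gives the pose at the moment of the call.
- robot.sign_off(): hands the job in; it is judged then, once.
Trained networks look in the newest picture that a camera, given by its name, has taken for a name from the list of things; names that differ only in an ending like _2 or _b are one class to them, and where a whole thing is asked for, a point or a joint stands for the part that bears it (a point fixed in the world has none). Each returns a list of dicts, best first, with "conf" (0 to 1); they miss things now and then, are a little off and sometimes report something else, mostly with a low value. They report only what shows in the picture. A call takes as long as a camera call. They do not tell look-alikes from the thing itself.
- robot.regions_of(camera, name): "pixels" (384x512 bool, what is visible of it) and "extent" ([centre column, centre row, width, height] in pixels, round what is visible of it).
- robot.spot_point(camera, name): "position" ([column, row] in pixels: a listed point, or the origin of a listed thing).
The state is a dict: "t": time; "joint_positions": joint angles; "joint_vel": joint speeds; "joint_efforts": joint torques, N m; "ee_pos": TCP position; "eef_rot": TCP orientation; "ft_force": force on the tool from outside, world axes, zero at the start; "ft_torque": the same for the moment, N m; "grip_width": opening from 0.0 (shut) to 1.0 (fully open); "finger_force": force on a finger pad.
Only numpy, scipy, OpenCV 4.12 (cv2) and the standard library are available. Lean on these libraries where they do the work, as an engineer would, in place of code of your own. Each camera call takes 0.05 s, during which the arm holds its last target. There are 200 camera calls.

## Task

The mugs are being warmed for coffee: take the mint-green egg cup off the warming plate and stand it upright on the bamboo tray, then set the cream mug down gently and upright inside the printed circle where the egg cup stood. When the mug stands there, slide the plate's heat control to the orange mark, and leave the blue mug, the butter dish and the salt shaker where they are.

Things in the scene. Friction and masses are not known exactly. Their poses are not given: they have to be found in the camera images.
- warmer: Low two-cup rechargeable warming plate, fixed to the table, 200 mm (its x) by 280 mm (its y) by 40 mm high, black glass top in an aluminium body. Origin: centre of its underside on the table; z up. Its +x points to its back edge (the two printed circles are towards +x), its -x edge nearer the robot carries the dark-grey control strip with the heat slider. It stands turned by up to 0.2 rad.
- ring_left (a point): Centre, on the glass top (40 mm above the table), of the printed light-grey circle of 96 mm diameter on the plate's +y side; at (30, 70, 40) mm in the plate's frame. At the start either the egg cup or the blue mug stands in it.
- ring_right (a point): The same for the circle on the plate's -y side, at (30, -70, 40) mm in the plate's frame; 140 mm from the other circle. The egg cup stands in one circle, the blue mug in the other.
- heat (a joint): The heat slider's travel in m: 0 = lowest heat, at the plate's +y end; it grows as the grip slides along the plate's -y direction, to 0.120 at full heat. Five bars beside the slot mark 0, 0.030, 0.060, 0.090 (orange; the other bars are white) and 0.120. The grip takes about 2.5 N to slide and stays where it is left. It starts somewhere from 0 to 0.060.
- heat_grip (a point): Centre of the top of the slider's silvery grip, a block 36 mm along the slot (the plate's y), 22 mm across it (x) and 24 mm high, standing on the plate's top, so its top is 64 mm above the table; a black line on it shows its middle. It runs along a straight slot parallel to the plate's y at x = -76 mm in the plate's frame.
- orange_mark (a point): The point on the slot, 40 mm above the table, level with the orange bar (the bar itself lies beside the slot, towards the circles): at (-76, -30, 40) mm in the plate's frame. The slider is set to the mark when the middle of the grip is over this point (joint heat = 0.090).
- egg_cup: Empty mint-green silicone egg cup, 65 mm high, about 45 g: round foot 48 mm across, waist 35 mm at 16 to 26 mm height, bowl 50 to 52 mm across from 40 mm height to the rim. Origin: centre of its underside; z up. It starts upright in one of the plate's circles.
- tray: Bamboo tray lying fixed on the table to the robot's left: 280 mm (its x) by 180 mm (its y), floor 8 mm above the table, rim 8 mm thick and 28 mm high all round. Origin: centre of its underside; z up. The salt shaker stands in its half nearer the robot (-x); the rest of its floor is free.
- mug_cream: Empty cream stoneware mug, straight-sided, 66 mm outer diameter, 95 mm high, wall 5 mm, about 0.28 kg. Origin: centre of its underside; z up. Its handle loop stands out to its own +y, up to 70 mm from the axis and 10 mm thick. It starts upright on the table to the robot's right, near the butter dish.
- mug_blue: Slate-blue mug of the same shape and size (handle to its own +y, pointing roughly to the plate's back edge), upright in one of the plate's circles. To be left where it is.
- butter_dish: Round glass butter dish with a domed lid and knob, 110 mm across, 86 mm high; origin: centre of its underside. On the table to the robot's right. To be left where it is.
- salt: White salt shaker with a steel top, 42 mm across, 73 mm high; origin: centre of its underside. On the tray. To be left where it is.
Things that resemble listed ones, but are neither listed nor needed, are in the scene too. Of the things like the egg_cup, leave any that is purple; of the rest the smaller one is meant.

How it is judged:
By the outcome, as a careful person would: the job done as asked, in the order asked, and still so for the second after the job is handed in, with the robot touching nothing.
It also fails if it takes over 72 s, if anything falls off the work surface, if the arm or the gripper's body presses on something with over 40 N, if the wrist force passes 120 N, or if a joint passes its speed limit or range.

## Working session

There is one attempt and no reset: what is moved stays moved. The work goes in short steps, Python scripts to look and compute and a tool call to move; the robot and the scene stay as the last step left them, time stands still between calls to the robot, and variables do not carry over. Pictures are saved under pics/ and viewed, at most 10 in all, crops included, and the job is handed in when it is done.

Besides the shell and the picture viewer there is one more tool, called as name(argument=value, ...), one argument or row to a line, values as JSON. jog_arm: Moves the arm, as the interface text tells. Its arguments: {"type":"object","properties":{"rows":{"type":"array"},"force":{"type":"number"}},"required":["rows"]}

```bash
ls; mkdir -p pics; cat > h.py <<'E'
import numpy as np, cv2
from bench import robot
from scipy.spatial.transform import Rotation as Ro
def ray(cam,px,z,c=None):
    c=c or robot.calibration(cam); R=np.array(c["R"]);t=np.array(c["t"])
    d=R.T@np.array([(px[0]-c["cx"])/c["fx"],(px[1]-c["cy"])/c["fy"],1]); o=-R.T@t
    return o+d*(z-o[2])/d[2]
def proj(cam,X,c=None):
    c=c or robot.calibration(cam); p=np.array(c["R"])@X+np.array(c["t"])
    return np.array([c["fx"]*p[0]/p[2]+c["cx"],c["fy"]*p[1]/p[2]+c["cy"]])
E
python3 - <<'E'
from h import *
a=robot.snapshot("scene");b=robot.snapshot("top")
cv2.imwrite("pics/s.png",a);cv2.imwrite("pics/t.png",cv2.resize(b,(800,600)))
np.set_printoptions(precision=4,suppress=True)
print(robot.sense())
for cam in("top","scene"):
  c=robot.calibration(cam);print(cam,c["fx"],-np.array(c["R"]).T@c["t"],np.array(c["R"]).tolist())
for n,z in dict(warmer=0,ring_left=.04,ring_right=.04,heat_grip=.064,orange_mark=.04,egg_cup=.04,tray=0,mug_cream=0,mug_blue=.04,butter_dish=0,salt=.008).items():
  for d in robot.spot_point("top",n)[:4]:
    print(n,round(d["conf"],2),np.round(d["position"]),ray("top",d["position"],z))
E
```

```text
pics
{'t': 0.1, 'joint_positions': array([-1.235 ,  0.2766,  1.506 , -0.    ,  1.3607, -0.121 ]), 'joint_vel': array([ 0.001 , -0.0016, -0.0032,  0.0004, -0.0002,  0.0002]), 'joint_efforts': array([  0.0013, -41.7699, -24.6405,  -0.    ,   0.0058,  -0.    ]), 'ee_pos': array([ 0.2535, -0.5156,  0.2475]), 'eef_rot': array([ 0.974 ,  0.2264, -0.0001, -0.0008]), 'ft_force': array([ 0.376 , -0.5957, -0.0668]), 'ft_torque': array([0.0061, 0.038 , 0.0402]), 'finger_force': 0.0, 'grip_width': 1.00237850196576}
top 399.70661030721794 [0.3421 0.0211 1.1253] [[-0.02675259623826039, -0.9995344506911696, -0.01466903118868057], [-0.991285161485235, 0.02841958149715487, -0.12863147362414012], [0.1289884770578516, 0.011099967073304105, -0.9915839669525056]]
scene 445.8255738474801 [1.0725 0.076  0.9146] [[-0.08549076960877063, 0.9963388486220498, -0.00047648524450358753], [0.8108478507093745, 0.06929680825634324, -0.5811400135642628], [-0.5789793530961946, -0.0500684640464607, -0.8138034514527083]]
warmer 0.86 [276. 165.] [ 0.5468 -0.035   0.    ]
ring_left 0.83 [252. 149.] [0.5853 0.0303 0.04  ]
ring_right 0.81 [305. 157.] [ 0.5584 -0.113   0.04  ]
heat_grip 0.41 [253. 185.] [0.4828 0.0306 0.064 ]
orange_mark 0.86 [288. 190.] [ 0.4692 -0.0633  0.04  ]
egg_cup 0.84 [255. 232.] [0.3559 0.0294 0.04  ]
egg_cup 0.65 [200. 159.] [0.5608 0.176  0.04  ]
egg_cup 0.55 [254. 146.] [0.5934 0.0268 0.04  ]
tray 0.65 [148. 204.] [0.4453 0.3317 0.    ]
tray 0.55 [304. 156.] [ 0.5702 -0.1173  0.    ]
mug_blue 0.67 [306. 156.] [ 0.5614 -0.1165  0.04  ]
butter_dish 0.72 [370. 145.] [ 0.5952 -0.3052  0.    ]
salt 0.71 [154. 236.] [0.3537 0.3127 0.008 ]
```

View pics/t.png

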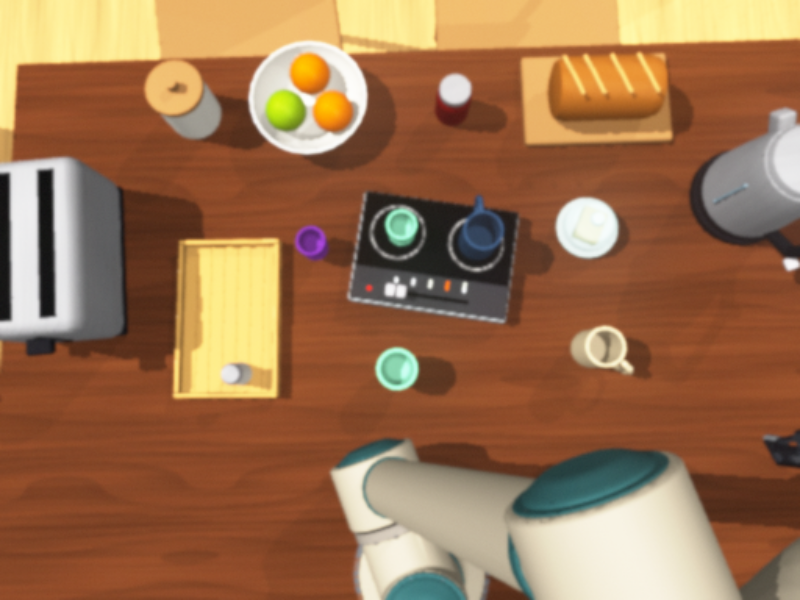

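View pics/s.png

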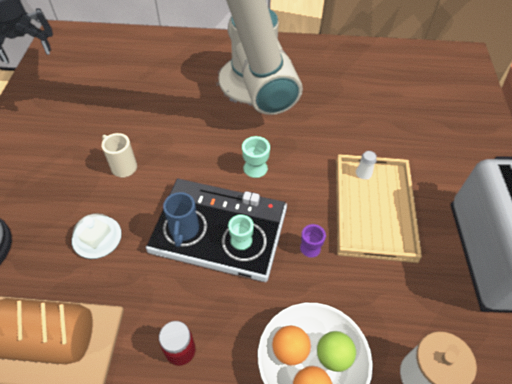

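Candidates for the egg cup (top, 512 px): small mint on the plate's left ring (≈254,146), larger mint on the table (≈255,232), purple (≈200,159). I choose the one on the plate and check it in a close crop.

```bash
python3 - <<'E'
from h import *
np.set_printoptions(precision=4,suppress=True)
b=robot.snapshot("top"); a=robot.snapshot("scene")
c1=cv2.resize(b[115:215,215:435],(800,364),interpolation=cv2.INTER_CUBIC)
c2=cv2.resize(a[130:290,90:310],(320,232),interpolation=cv2.INTER_CUBIC)
o=np.zeros((600,800,3),np.uint8);o[:364]=c1;o[366:598,:320]=c2
cv2.imwrite("pics/c.png",o)
for n,z in dict(warmer=0,ring_left=.04,ring_right=.04,heat_grip=.064,orange_mark=.04,egg_cup=.04,tray=0,mug_cream=0,mug_blue=.04,butter_dish=0,salt=.008).items():
  for d in robot.spot_point("scene",n)[:4]:
    print(n,round(d["conf"],2),np.round(d["position"]),ray("scene",d["position"],z))
for cam in("top","scene"):
  for n in("egg_cup","mug_cream","warmer","tray"):
    for d in robot.regions_of(cam,n)[:3]:
      m=d["pixels"].astype(np.uint8); 
      r=cv2.minAreaRect(cv2.findNonZero(m))
      print(cam,n,round(d["conf"],2),np.round(d["extent"]),m.sum(), [ray(cam,p,{"warmer":.04,"tray":.028}.get(n,0))[:2].round(3).tolist() for p in cv2.boxPoints(r)] if n in("warmer","tray") else "")
E
```

```text
warmer 0.85 [218. 230.] [ 0.5417 -0.0405 -0.    ]
ring_left 0.65 [244. 240.] [0.5855 0.0246 0.04  ]
ring_right 0.71 [186. 230.] [ 0.5702 -0.1088  0.04  ]
heat_grip 0.56 [251. 196.] [0.4806 0.0306 0.064 ]
orange_mark 0.79 [217. 191.] [ 0.4564 -0.0521  0.04  ]
egg_cup 0.85 [251. 167.] [0.378  0.0238 0.04  ]
egg_cup 0.7 [309. 248.] [0.5932 0.1701 0.04  ]
egg_cup 0.67 [242. 241.] [0.5897 0.02   0.04  ]
tray 0.21 [126. 171.] [ 0.3855 -0.302   0.    ]
mug_cream 0.85 [126. 169.] [ 0.3794 -0.3048  0.    ]
mug_cream 0.64 [251. 194.] [0.4314 0.0278 0.    ]
mug_blue 0.7 [180. 227.] [ 0.5639 -0.1248  0.04  ]
butter_dish 0.59 [ 95. 239.] [ 0.59   -0.3254  0.    ]
salt 0.97 [363. 174.] [0.3493 0.3101 0.008 ]
top egg_cup 0.84 [200. 153.  22.  21.] 315 
top egg_cup 0.62 [255. 144.  22.  22.] 336 
top mug_cream 0.65 [385. 224.  42.  27.] 819 
top warmer 0.78 [275. 166. 108.  86.] 6006 [[0.469, 0.116], [0.667, 0.083], [0.616, -0.195], [0.421, -0.157]]
top warmer 0.68 [146. 206.  70.  98.] 6442 [[0.586, 0.424], [0.58, 0.235], [0.304, 0.235], [0.309, 0.419]]
top tray 0.6 [146. 205.  70. 102.] 6572 [[0.308, 0.424], [0.595, 0.419], [0.583, 0.23], [0.297, 0.24]]
top tray 0.28 [255. 186.  14.  10.] 105 [[0.475, 0.051], [0.499, 0.047], [0.493, 0.013], [0.47, 0.017]]
scene egg_cup 0.84 [257. 155.  27.  42.] 939 
scene egg_cup 0.8 [313. 241.  31.  36.] 680 
scene egg_cup 0.7 [242. 234.  23.  33.] 625 
scene mug_cream 0.87 [122. 156.  35.  42.] 1142 
scene warmer 0.82 [217. 230. 134. 103.] 7812 [[0.633, -0.19], [0.404, -0.187], [0.473, 0.12], [0.685, 0.083]]
scene warmer 0.41 [241. 232.  21.  33.] 678 [[0.523, -0.016], [0.519, 0.037], [0.605, 0.044], [0.609, -0.007]]
scene tray 0.56 [379. 208.  87. 106.] 7610 [[0.306, 0.238], [0.283, 0.455], [0.598, 0.416], [0.617, 0.233]]
```

View pics/c.png

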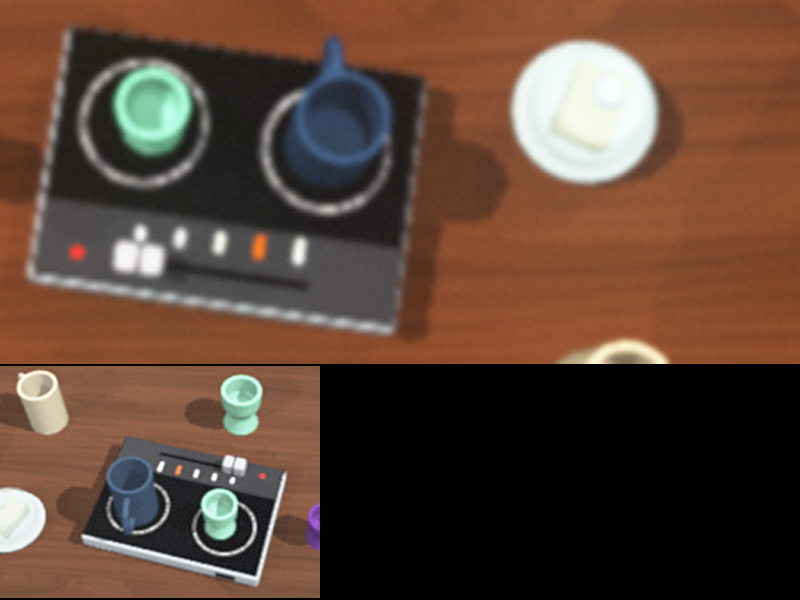

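The crop confirms it: the small mint cup stands on the plate's left ring (ring centre ≈ top px 254.6,148.5; blue mug in the right ring ≈ 304.7,156). The slider is at low heat, and the orange bar is the fourth. I'll move to above the plate for a wrist view.

jog_arm(
  rows=[
    [[0,0,-0.2,0,0,1,1],[0,0,-0.2,0,0,1,1],[0,0,-0.2,0,0,1,1],[0,0,-0.2,0,0,1,1],[0.2,-1,0,0,0,0.2,1],[0.2,-1,0,0,0,0,1],[0.2,-1,0,0,0,0,1],[0.2,-1,0,0,0,0,1],[0.2,-1,0,0,0,0,1],[0.2,-1,0,0,0,0,1]],
  ],
)

```text
t: 2.95
ee_pos: [0.3195, -0.3437, 0.2724]
eef_rot: [0.996, -0.087, 0.0, 0.0]
ft_force: [-0.2, -0.1, -0.2]
grip_width: 0.999
finger_force: 0.0
```

jog_arm(
  rows=[
    [[0.3,-1,0,0,0,0,1],[0.3,-1,0,0,0,0,1],[0.3,-1,0,0,0,0,1],[0.3,-1,0,0,0,0,1],[0.3,-1,0,0,0,0,1],[0.3,-1,0,0,0,0,1],[0.3,-1,0,0,0,0,1],[0.3,-1,0,0,0,0,1],[0.3,-1,0,0,0,0,1],[0.2,-1,0,0,0,0,1]],
  ],
)

```text
t: 4.2
ee_pos: [0.4572, -0.0632, 0.2724]
eef_rot: [0.996, -0.086, 0.0, 0.0]
ft_force: [1.2, -0.3, -0.1]
grip_width: 1.002
finger_force: 0.0
```

jog_arm(
  rows=[
    [[0.2,-1,0,0,0,0,1],[0.1,-1,0,0,0,0,1],[0,0,0,0,0,0,1],[0,0,0,0,0,0,1]],
  ],
)

```text
t: 4.7
ee_pos: [0.4756, -0.0071, 0.2723]
eef_rot: [0.996, -0.086, -0.0, 0.0]
ft_force: [-0.2, -0.8, 0.8]
grip_width: 1.001
finger_force: 0.0
```

```bash
cat >> h.py <<'E'
def state():
    s=robot.sense();R=Ro.from_quat(s["eef_rot"]).as_matrix()
    return s,np.array(s["ee_pos"]),R,np.arctan2(R[1,0],R[0,0])
def plan(p,psi):
    s,q,R,y=state(); d=np.array(p)-q
    T=Ro.from_quat([np.cos(psi/2),np.sin(psi/2),0,0]).as_matrix()
    rv=Ro.from_matrix(R.T@T).as_rotvec()
    print("at",q.round(4),"psi",round(y,4),"t",round(s["t"],2),"turn units",(rv/.15).round(2),"shift units now-axes",(R.T@d/.03).round(2),"target-axes",(T.T@d/.03).round(2))
E
python3 - <<'E'
from h import *
np.set_printoptions(precision=4,suppress=True)
print(state())
b=robot.snapshot("wrist");c=robot.calibration("wrist");print(-np.array(c["R"]).T@c["t"],c["R"])
cv2.imwrite("pics/w.png",b)
for n,z in dict(warmer=0,ring_left=.04,ring_right=.04,heat_grip=.064,orange_mark=.04,egg_cup=.04,mug_blue=.04).items():
  for d in robot.spot_point("wrist",n)[:3]:
    print(n,round(d["conf"],2),np.round(d["position"]),ray("wrist",d["position"],z,c))
E
```

```text
({'t': 4.7, 'joint_positions': array([-0.1605,  0.1113,  1.6593, -0.001 ,  1.371 ,  1.5833]), 'joint_vel': array([-0.0147, -0.0015,  0.0017,  0.0002, -0.0022,  0.0023]), 'joint_efforts': array([  0.5229, -31.5924, -24.746 ,   0.0482,  -0.0053,  -0.0002]), 'ee_pos': array([ 0.4756, -0.0071,  0.2723]), 'eef_rot': array([ 0.9963, -0.0863, -0.0001,  0.0005]), 'ft_force': array([-0.217 , -0.7577,  0.8095]), 'ft_torque': array([ 0.0193,  0.0133, -0.0013]), 'finger_force': 0.0, 'grip_width': 1.0010918925745151}, array([ 0.4756, -0.0071,  0.2723]), array([[ 0.9851, -0.172 , -0.0002],
       [-0.172 , -0.9851, -0.0009],
       [-0.0001,  0.001 , -1.    ]]), np.float64(-0.17286310764170296))
[ 0.5425 -0.0194  0.3978] [[-0.1733 -0.9849 -0.0001]
 [-0.9496  0.167   0.2653]
 [-0.2613  0.046  -0.9642]]
warmer 0.74 [266. 117.] [ 0.5425 -0.0371  0.    ]
ring_left 0.62 [219.  89.] [0.5865 0.0179 0.04  ]
heat_grip 0.79 [225. 176.] [0.48   0.0288 0.064 ]
orange_mark 0.95 [287. 173.] [ 0.4656 -0.0526  0.04  ]
egg_cup 0.92 [244. 247.] [0.3655 0.0259 0.04  ]
egg_cup 0.88 [120. 121.] [0.571 0.153 0.04 ]
egg_cup 0.67 [223.  87.] [0.5888 0.0124 0.04  ]
mug_blue 0.84 [325.  86.] [ 0.567  -0.1144  0.04  ]
```

View pics/w.png

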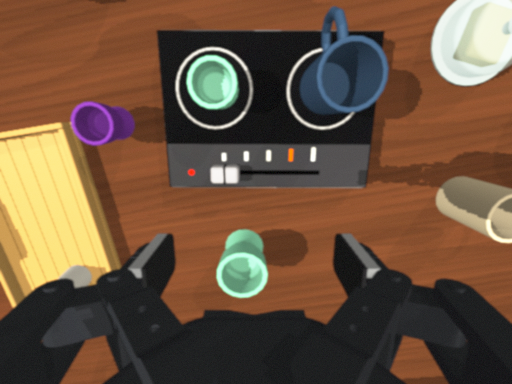

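The wrist view shows the plate's corners at ≈(158,31), (384,32), (369,187), (170,187), the left ring centred ≈(214.5,88) and the cup's rim centre ≈(212,82), grip ≈(225,175), orange bar (291,155). I'll fit the plate's pose.

```bash
python3 - <<'E'
from h import *
from scipy.optimize import least_squares
np.set_printoptions(precision=4,suppress=True)
c=robot.calibration("wrist"); b=cv2.imread("pics/w.png")
F=[((100,140),(158,31)),((100,-140),(384,32)),((-100,-140),(369,187)),((-100,140),(170,187)),((30,70),(214.5,88))]
P=np.array([f[0] for f in F])/1000;Q=np.array([ray("wrist",f[1],.04,c)[:2] for f in F])
def g(v):
  C,S=np.cos(v[2]),np.sin(v[2]);return P@np.array([[C,S],[-S,C]])+v[:2]
r=least_squares(lambda v:(g(v)-Q).ravel(),[.54,-.04,-.17]);v=r.x;print("plate",v);print((g(v)-Q)*1000)
C,S=np.cos(v[2]),np.sin(v[2]);M=np.array([[C,-S],[S,C]])
f=lambda x,y:M@[x,y]+v[:2]
print("ringL",f(.03,.07),"orange",f(-.076,-.03),"slot0",f(-.076,.06))
gp=ray("wrist",(225,174),.064,c);print("grip",gp,"plate frame",M.T@(gp[:2]-v[:2]))
# cup by colour, rim at z=.105
hsv=cv2.cvtColor(b,cv2.COLOR_BGR2HSV);m=cv2.inRange(hsv,(65,40,60),(95,255,255));m[135:]=0
ct=max(cv2.findContours(m,0,1)[0],key=cv2.contourArea);print("cup blob",cv2.boundingRect(ct),cv2.fitEllipse(ct))
ys,xs=np.nonzero(m)
# silhouette fit: circles (z,r) project to mask hull
def sil(xy,prof,sh):
  pts=[proj("wrist",np.array([xy[0]+r*np.cos(a),xy[1]+r*np.sin(a),z]),c) for z,r in prof for a in np.linspace(0,6.28,40)]
  h=cv2.convexHull(np.array(pts,np.float32).reshape(-1,1,2));k=np.zeros(sh,np.uint8);cv2.fillConvexPoly(k,(h*16).astype(int),255,cv2.LINE_AA,4);return k
hull=np.zeros_like(m);cv2.fillConvexPoly(hull,cv2.convexHull(ct),255)
prof=[(.04,.024),(.08,.025),(.105,.026)]
from scipy.optimize import minimize
o=minimize(lambda q:np.abs(sil(q,prof,m.shape).astype(float)-hull).sum()/255,[.588,.015],method="Nelder-Mead",options=dict(initial_simplex=[[.588,.015],[.6,.02],[.58,.03]]))
print("cup",o.x,o.fun,hull.sum()/255)
# second view check with top (rough)
plan([*o.x,.10],v[2])
E
```

```text
plate [ 0.5453 -0.0408 -0.1749]
[[ 4.5287  3.2875]
 [ 3.9619 -5.6926]
 [-3.4618 -0.1404]
 [-2.7575  2.8568]
 [-2.2712 -0.3114]]
ringL [0.587  0.0229] orange [ 0.4652 -0.0571] slot0 [0.4809 0.0315]
grip [0.483 0.029 0.064] plate frame [-0.0735  0.0579]
cup blob (185, 54, 55, 56) ((212.14627075195312, 82.146728515625), (51.923770904541016, 57.676143646240234), 149.88047790527344)
cup [0.5871 0.0176] 100.61176470588235 2470.0
at [ 0.4758 -0.007   0.2723] psi -0.174 t 5.1 turn units [ 0.   -0.    0.01] shift units now-axes [ 3.51 -1.45  5.74] target-axes [ 3.51 -1.45  5.74]
```

jog_arm(
  rows=[
    [[0.9,-0.4,0.3,0,0,0,1],[0.9,-0.4,0.5,0,0,0,1],[0.9,-0.4,0.5,0,0,0,1],[0.8,-0.25,0.5,0,0,0,1],[0,0,0.9,0,0,0,1],[0,0,0.9,0,0,0,1],[0,0,0.9,0,0,0,1],[0,0,0.9,0,0,0,1],[0,0,0.8,0,0,0,1],[0,0,0,0,0,0,1]],
  ],
  force=20,
)

```text
t: 6.35
ee_pos: [0.5853, 0.0181, 0.0845]
eef_rot: [0.996, -0.087, -0.002, 0.0]
ft_force: [-0.6, -0.5, 0.1]
grip_width: 1.001
finger_force: 0.0
```

jog_arm(
  rows=[
    [[0,0,0,0,0,0,-1],[0,0,0,0,0,0,-1],[0,0,0,0,0,0,-1],[0,0,0,0,0,0,-1],[0,0,0,0,0,0,-1],[0,0,0,0,0,0,-1]],
  ],
  force=20,
)

```text
t: 7.1
ee_pos: [0.5878, 0.0179, 0.0878]
eef_rot: [0.996, -0.087, 0.002, 0.0]
ft_force: [-1.3, -0.4, 6.3]
grip_width: 0.605
finger_force: 20.8
```

```bash
python3 - <<'E'
from h import *
for p in([.52,.32,.3],[.50,.33,.055]):
  plan(p,0);plan(p,-.175)
E
```

```text
at [0.5878 0.0179 0.0878] psi -0.1732 t 7.1 turn units [ 0.   -0.02 -1.15] shift units now-axes [-3.94 -9.53 -7.09] target-axes [ -2.26 -10.07  -7.07]
at [0.5878 0.0179 0.0878] psi -0.1732 t 7.1 turn units [-0.   -0.02  0.01] shift units now-axes [-3.94 -9.53 -7.09] target-axes [-3.98 -9.52 -7.07]
at [0.5878 0.0179 0.0878] psi -0.1732 t 7.1 turn units [ 0.   -0.02 -1.15] shift units now-axes [-4.68 -9.74  1.08] target-axes [ -2.93 -10.4    1.09]
at [0.5878 0.0179 0.0878] psi -0.1732 t 7.1 turn units [-0.   -0.02  0.01] shift units now-axes [-4.68 -9.74  1.08] target-axes [-4.69 -9.73  1.09]
```

jog_arm(
  rows=[
    [[0,0,-0.5,0,0,0,-1],[0,0,-1,0,0,0,-1],[0,0,-1,0,0,0,-1],[0,-0.3,-0.5,0,0,0,-1],[-0.4,-0.9,0,0,0,0,-1],[-0.5,-1,0,0,0,0,-1],[-0.5,-1,0,0,0,0,-1],[-0.5,-1,0,0,0,0,-1],[-0.5,-1,0,0,0,0,-1],[-0.5,-1,0,0,0,0,-1]],
  ],
)

```text
t: 8.35
ee_pos: [0.5322, 0.218, 0.176]
eef_rot: [0.996, -0.086, -0.001, 0.0]
ft_force: [0.2, 0.9, -0.5]
grip_width: 0.604
finger_force: 21.1
```

jog_arm(
  rows=[
    [[-0.5,-1,0,0,0,0,-1],[-0.5,-1,0,0,0,0,-1],[-0.5,-1,0.3,0,0,0,-1],[-0.3,-0.5,0.5,0,0,0,-1],[0,0,0.8,0,0,0,-1],[0,0,0.8,0,0,0,-1],[0,0,0,0,0,0,-1],[0,0,0,0,0,0,-1]],
  ],
)

```text
t: 9.35
ee_pos: [0.4984, 0.329, 0.1045]
eef_rot: [0.996, -0.087, 0.0, 0.0]
ft_force: [0.5, -0.6, -1.0]
grip_width: 0.603
finger_force: 21.2
```

```bash
python3 - <<'E'
from h import *
plan([.50,.33,.056],-.173)
b=robot.snapshot("wrist");s=robot.snapshot("scene")
cv2.imwrite("pics/g.png",np.hstack([cv2.resize(b,(400,300)),cv2.resize(s[100:280,256:496],(400,300))]))
E
```

```text
at [0.4984 0.329  0.1045] psi -0.1734 t 9.35 turn units [ 0. -0. -0.] shift units now-axes [ 0.05 -0.04  1.62] target-axes [ 0.05 -0.04  1.62]
```

View pics/g.png

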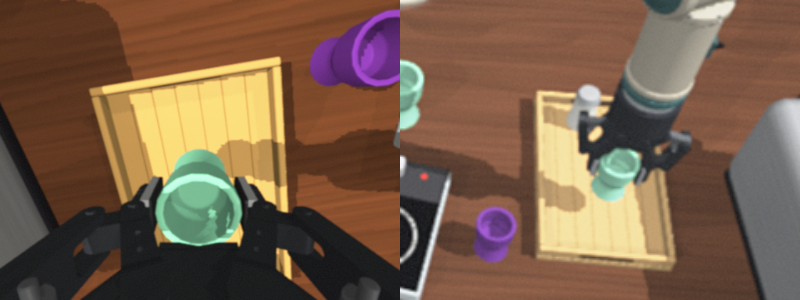

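The cup is held upright between the pads (wrist ≈(200,205)), above free tray floor. I'll lower it slowly.

jog_arm(
  rows=[
    [[0,0,0.5,0,0,0,-1],[0,0,0.5,0,0,0,-1],[0,0,0.3,0,0,0,-1],[0,0,0.15,0,0,0,-1],[0,0,0.1,0,0,0,-1],[0,0,0.05,0,0,0,-1],[0,0,0,0,0,0,-1],[0,0,0,0,0,0,-1]],
  ],
)

```text
t: 10.45
ee_pos: [0.4983, 0.3292, 0.0566]
eef_rot: [0.996, -0.087, 0.0, -0.0]
ft_force: [0.1, 0.9, 0.3]
grip_width: 0.604
finger_force: 21.2
```

jog_arm(
  rows=[
    [[0,0,0.05,0,0,0,-1],[0,0,0.05,0,0,0,-1],[0,0,0,0,0,0,-1],[0,0,0,0,0,0,-1]],
  ],
)

```text
t: 10.95
ee_pos: [0.4985, 0.3292, 0.0557]
eef_rot: [0.996, -0.086, 0.001, -0.0]
ft_force: [-3.1, -3.0, 12.5]
grip_width: 0.599
finger_force: 21.8
```

Contact. I'll release, then rise straight up.

jog_arm(
  rows=[
    [[0,0,-0.04,0,0,0,-1],[0,0,0,0,0,0,0.5],[0,0,0,0,0,0,1],[0,0,0,0,0,0,1],[0,0,0,0,0,0,1],[0,0,-0.5,0,0,0,1],[0,0,-1,0,0,0,1],[0,0,-1,0,0,0,1],[0,0,-1,0,0,0,1],[0,0,-1,0,0,0,1]],
  ],
)

```text
t: 12.2
ee_pos: [0.4981, 0.3292, 0.1917]
eef_rot: [0.996, -0.086, 0.001, -0.0]
ft_force: [-0.2, -0.5, 0.8]
grip_width: 1.0
finger_force: 0.0
```

```bash
python3 - <<'E'
from h import *
np.set_printoptions(precision=4,suppress=True)
a=robot.snapshot("top");b=robot.snapshot("wrist")
cu=cv2.resize(a[195:270,345:445],(400,300),interpolation=cv2.INTER_CUBIC)
cv2.imwrite("pics/r.png",np.hstack([cv2.resize(b,(400,300)),cu]))
for cam in("top","scene"):
  if cam=="scene": robot.snapshot("scene")
  d=robot.spot_point(cam,"mug_cream")
  for e in d[:2]: print(cam,e["conf"],e["position"],ray(cam,e["position"],0))
plan([.3795,-.305,.22],-.173)
E
```

```text
top 0.96 [377.4, 226.6] [ 0.3632 -0.3117  0.    ]
scene 0.93 [126.6, 168.8] [ 0.3789 -0.3026  0.    ]
scene 0.54 [183.9, 228.5] [ 0.5449 -0.1229 -0.    ]
at [0.4976 0.3289 0.1894] psi -0.1732 t 12.45 turn units [ 0.  0. -0.] shift units now-axes [-0.24 21.49 -1.01] target-axes [-0.24 21.49 -1.02]
```

View pics/r.png

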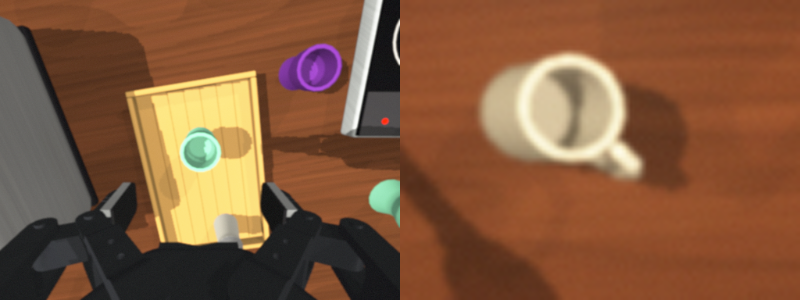

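The egg cup stands upright on the tray (wrist ≈(200,150)). The mug's handle points to world ≈(-0.7,-0.7), so I'll approach with the tool's x at ≈ +0.8 rad.

jog_arm(
  rows=[
    [[0,0.5,-0.2,0,0,0,1],[0,1,-0.2,0,0,0,1],[0,1,-0.2,0,0,0,1],[0,1,-0.2,0,0,0,1],[0,1,-0.2,0,0,0,1],[0,1,-0.2,0,0,0,1],[0,1,-0.2,0,0,0,1],[0,1,-0.2,0,0,0,1],[0,1,0,0,0,0,1],[0,1,0,0,0,0,1]],
  ],
)

```text
t: 13.7
ee_pos: [0.4476, 0.0468, 0.237]
eef_rot: [0.996, -0.087, -0.001, 0.0]
ft_force: [-0.5, -0.9, -0.2]
grip_width: 0.998
finger_force: 0.0
```

jog_arm(
  rows=[
    [[0,1,0,0,0,0,1],[0,1,0,0,0,0,1],[0,1,0,0,0,0,1],[0,1,0,0,0,0,1],[0,1,0,0,0,0,1],[0,1,0,0,0,0,1],[0,1,0,0,0,0,1],[0,1,0,0,0,0,1],[0,1,0,0,0,0,1],[0,1,0,0,0,0,1]],
  ],
)

```text
t: 14.95
ee_pos: [0.3957, -0.248, 0.2368]
eef_rot: [0.996, -0.087, -0.001, -0.0]
ft_force: [0.1, -0.8, -0.5]
grip_width: 0.998
finger_force: 0.0
```

jog_arm(
  rows=[
    [[0,1,0,0,0,0,1],[0,0.7,0,0,0,0,1],[0,0,0,0,0,-1,1],[0,0,0,0,0,-1,1],[0,0,0,0,0,-1,1],[0,0,0,0,0,-1,1],[0,0,0,0,0,-1,1],[0,0,0,0,0,-1,1],[0,0,0,0,0,-0.5,1],[0,0,0,0,0,0,1]],
  ],
)

```text
t: 16.2
ee_pos: [0.3879, -0.2971, 0.2372]
eef_rot: [0.921, 0.39, -0.0, -0.001]
ft_force: [-0.8, 0.0, -1.3]
grip_width: 1.003
finger_force: 0.0
```

```bash
python3 - <<'E'
from h import *
np.set_printoptions(precision=4,suppress=True)
print(state()[1],state()[3])
b=robot.snapshot("wrist");c=robot.calibration("wrist")
for n in("mug_cream","butter_dish"):
  for d in robot.spot_point("wrist",n)[:2]: print(n,d["conf"],d["position"],ray("wrist",d["position"],0,c))
for d in robot.regions_of("wrist","mug_cream")[:1]:
  print(d["extent"])
  o=b.copy();cs=cv2.findContours(d["pixels"].astype(np.uint8),0,1)[0];cv2.drawContours(o,cs,-1,(0,255,0),1);b=o
cv2.imwrite("pics/m.png",b)
E
```

```text
[ 0.3879 -0.2971  0.2372] 0.8008850296651446
mug_cream 0.89 [249.5, 185.2] [ 0.3691 -0.3088  0.    ]
butter_dish 0.85 [381.2, 68.8] [ 0.5932 -0.3165  0.    ]
[251.7, 205.3, 63.3, 84.8]
```

View pics/m.png

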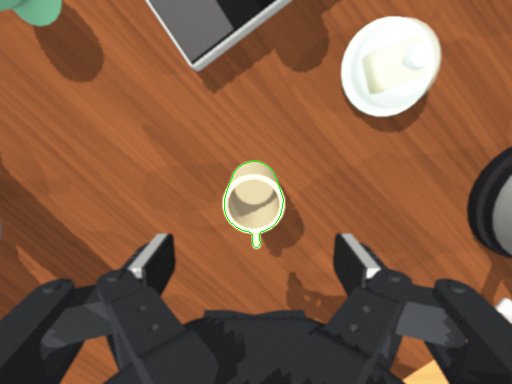

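The mug's rim centre is at ≈(253.5,204) and its handle tip at ≈(257,246), lined up with tool -x; the jaws straddle it well.

```bash
python3 - <<'E'
from h import *
np.set_printoptions(precision=4,suppress=True)
c=robot.calibration("wrist");p=ray("wrist",(253.5,204),.095,c);h=ray("wrist",(257,246),.08,c);print(p,h,np.arctan2(*(h-p)[1::-1]))
for q in np.linspace(0,6.28,5)[:4]: print(proj("wrist",p+.033*np.array([np.cos(q),np.sin(q),0]),c).round(1))
plan([p[0],p[1],.058],.8)
E
```

```text
[ 0.3755 -0.3112  0.095 ] [ 0.3391 -0.3545  0.08  ] -2.26953782112194
[276.3 182.9]
[231.3 182.2]
[231.6 224.2]
[274.7 224.9]
at [ 0.3882 -0.2973  0.2374] psi 0.8011 t 16.4 turn units [-0.    0.    0.01] shift units now-axes [-0.63  0.02  5.98] target-axes [-0.63  0.02  5.98]
```

jog_arm(
  rows=[
    [[-0.3,0,0.4,0,0,0,1],[-0.3,0,0.8,0,0,0,1],[0,0,0.9,0,0,0,1],[0,0,0.9,0,0,0,1],[0,0,0.9,0,0,0,1],[0,0,0.9,0,0,0,1],[0,0,0.7,0,0,0,1],[0,0,0.5,0,0,0,1],[0,0,0,0,0,0,1]],
  ],
  force=40,
)

```text
t: 17.52
ee_pos: [0.3746, -0.3096, 0.056]
eef_rot: [0.921, 0.39, -0.001, -0.002]
ft_force: [-0.0, -0.2, 0.1]
grip_width: 1.001
finger_force: 0.0
```

jog_arm(
  rows=[
    [[0,0,0,0,0,0,0],[0,0,0,0,0,0,-1],[0,0,0,0,0,0,-1],[0,0,0,0,0,0,-1],[0,0,0,0,0,0,-1]],
  ],
  force=40,
)

```text
t: 18.15
ee_pos: [0.3756, -0.3102, 0.0581]
eef_rot: [0.921, 0.39, -0.0, 0.0]
ft_force: [-2.5, 0.9, 6.0]
grip_width: 0.753
finger_force: 42.0
```

```bash
python3 - <<'E'
from h import *
plan([.588,.0229,.18],.8)
E
```

```text
at [ 0.3756 -0.3102  0.0581] psi 0.8021 t 18.15 turn units [-0.    0.    0.01] shift units now-axes [12.9  -2.63 -4.07] target-axes [12.9  -2.66 -4.06]
```

jog_arm(
  rows=[
    [[0,0,-0.4,0,0,0,-1],[0,0,-0.9,0,0,0,-1],[0,0,-1,0,0,0,-1],[0,0,-1,0,0,0,-1],[0,0,-1,0,0,0,-1],[0,0,-1,0,0,0,-1],[0.5,-0.1,-0.3,0,0,0,-1],[0.9,-0.2,0,0,0,0,-1],[1,-0.2,0,0,0,0,-1],[1,-0.2,0,0,0,0,-1]],
  ],
)

```text
t: 19.4
ee_pos: [0.4321, -0.2202, 0.2245]
eef_rot: [0.921, 0.39, -0.0, -0.001]
ft_force: [-0.0, -1.2, -2.6]
grip_width: 0.752
finger_force: 42.1
```

jog_arm(
  rows=[
    [[1,-0.2,0,0,0,0,-1],[1,-0.2,0,0,0,0,-1],[1,-0.2,0,0,0,0,-1],[1,-0.2,0,0,0,0,-1],[1,-0.2,0,0,0,0,-1],[1,-0.2,0,0,0,0,-1],[1,-0.2,0,0,0,0,-1],[1,-0.2,0,0,0,0,-1],[1,-0.2,0,0,0,0,-1],[0.5,-0.15,0,0,0,0,-1]],
  ],
)

```text
t: 20.65
ee_pos: [0.5879, 0.0254, 0.2242]
eef_rot: [0.92, 0.391, -0.001, -0.001]
ft_force: [-0.4, -1.1, -3.7]
grip_width: 0.753
finger_force: 42.1
```

jog_arm(
  rows=[
    [[0,0,0,0,0,0,-1],[0,0,0,0,0,0,-1]],
  ],
)

```text
t: 20.9
ee_pos: [0.5871, 0.0225, 0.2252]
eef_rot: [0.921, 0.39, -0.001, 0.0]
ft_force: [-0.1, -1.0, -3.1]
grip_width: 0.752
finger_force: 42.1
```

```bash
python3 - <<'E'
from h import *
plan([.588,.0229,.098],.8)
b=robot.snapshot("wrist");s=robot.snapshot("scene")
cv2.imwrite("pics/p.png",np.hstack([cv2.resize(b,(400,300)),cv2.resize(s[110:290,110:350],(400,300))]))
E
```

```text
at [0.5871 0.0225 0.2252] psi 0.8017 t 20.9 turn units [-0.    0.01  0.01] shift units now-axes [0.04 0.01 4.24] target-axes [0.03 0.01 4.24]
```

View pics/p.png

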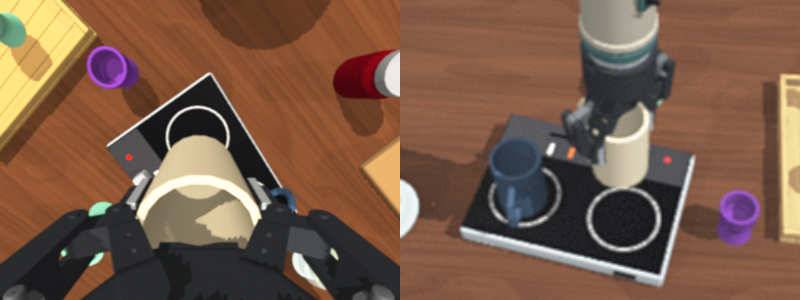

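The mug is upright in the jaws above the plate; the left ring's centre shows at ≈(198,137) in the left half. I'll check this reading of the ring against the target.

```bash
python3 - <<'E'
from h import *
r=ray("wrist",(198*1.28,136.5*1.28),.04);print(r)
X=np.array([.587,.0229,.04]);print([(proj("wrist",X+.048*np.array([np.cos(a),np.sin(a),0]))/1.28).round(0).tolist() for a in np.arange(0,6.28,.785)])
E
```

```text
[0.59029067 0.02472978 0.04      ]
[[220.0, 117.0], [198.0, 107.0], [175.0, 116.0], [166.0, 138.0], [175.0, 160.0], [197.0, 168.0], [218.0, 160.0], [229.0, 139.0]]
```

jog_arm(
  rows=[
    [[0.05,0,0.5,0,0,0,-1],[0,0,0.8,0,0,0,-1],[0,0,0.8,0,0,0,-1],[0,0,0.8,0,0,0,-1],[0,0,0.6,0,0,0,-1],[0,0,0.3,0,0,0,-1],[0,0,0.2,0,0,0,-1],[0,0,0.1,0,0,0,-1],[0,0,0.05,0,0,0,-1],[0,0,0,0,0,0,-1]],
  ],
)

```text
t: 22.25
ee_pos: [0.5892, 0.0241, 0.1014]
eef_rot: [0.921, 0.39, 0.0, 0.0]
ft_force: [0.3, -0.0, -3.6]
grip_width: 0.754
finger_force: 42.1
```

jog_arm(
  rows=[
    [[0,0,0.04,0,0,0,-1],[0,0,0,0,0,0,-1],[0,0,0,0,0,0,-1]],
  ],
)

```text
t: 22.62
ee_pos: [0.589, 0.0241, 0.0999]
eef_rot: [0.921, 0.39, 0.0, 0.0]
ft_force: [0.1, -1.0, -2.9]
grip_width: 0.755
finger_force: 42.1
```

jog_arm(
  rows=[
    [[0,0,0.03,0,0,0,-1],[0,0,0.03,0,0,0,-1],[0,0,0,0,0,0,-1],[0,0,0,0,0,0,-1]],
  ],
)

```text
t: 23.12
ee_pos: [0.589, 0.0242, 0.0982]
eef_rot: [0.921, 0.39, 0.0, 0.0]
ft_force: [0.1, 0.4, -0.8]
grip_width: 0.754
finger_force: 42.2
```

jog_arm(
  rows=[
    [[0,0,0.02,0,0,0,-1],[0,0,0,0,0,0,-1],[0,0,0,0,0,0,-1]],
  ],
)

```text
t: 23.5
ee_pos: [0.5891, 0.0242, 0.0982]
eef_rot: [0.921, 0.39, 0.0, 0.0]
ft_force: [-1.0, 0.3, 5.5]
grip_width: 0.749
finger_force: 42.6
```

jog_arm(
  rows=[
    [[0,0,-0.02,0,0,0,-1],[0,0,0,0,0,0,0.85],[0,0,0,0,0,0,1],[0,0,0,0,0,0,1],[0,0,0,0,0,0,1],[0,0,-0.5,0,0,0,1],[0,0,-1,0,0,0,1],[0,0,-1,0,0,0,1],[0,0,-1,0,0,0,1],[0,0,-1,0,0,0,1]],
  ],
)

```text
t: 24.75
ee_pos: [0.589, 0.0241, 0.2353]
eef_rot: [0.921, 0.39, 0.001, 0.0]
ft_force: [-0.5, 0.4, 0.3]
grip_width: 1.0
finger_force: 0.0
```

jog_arm(
  rows=[
    [[0,0,0,0,0,1,1],[0,0,0,0,0,1,1],[0,0,0,0,0,1,1],[0,0,0,0,0,1,1],[0,0,0,0,0,1,1],[0,0,0,0,0,1,1],[0,0,0,0,0,0.5,1],[-1,0,0,0,0,0,1],[-1,0,0,0,0,0,1],[-1,0,0,0,0,0,1]],
  ],
)

```text
t: 26.0
ee_pos: [0.4996, 0.0398, 0.234]
eef_rot: [0.996, -0.087, 0.001, 0.0]
ft_force: [-0.7, -0.6, 1.1]
grip_width: 1.004
finger_force: 0.0
```

jog_arm(
  rows=[
    [[-0.6,0,0,0,0,0,1],[0,0,0,0,0,0,1],[0,0,0,0,0,0,1]],
  ],
)

```text
t: 26.38
ee_pos: [0.4839, 0.0426, 0.2335]
eef_rot: [0.996, -0.087, 0.001, 0.0]
ft_force: [0.5, 0.9, 0.1]
grip_width: 0.998
finger_force: 0.0
```

```bash
python3 - <<'E'
from h import *
plan([.4815,.0305,.06],-.175)
b=robot.snapshot("wrist");cv2.imwrite("pics/q.png",b)
for n,z in dict(ring_left=.04,heat_grip=.064,orange_mark=.04,mug_cream=.04,mug_blue=.04).items():
  for d in robot.spot_point("wrist",n)[:2]: print(n,round(d["conf"],2),np.round(d["position"]),ray("wrist",d["position"],z))
E
```

```text
at [0.4839 0.0426 0.2335] psi -0.1733 t 26.38 turn units [-0.   -0.01  0.01] shift units now-axes [-0.02  0.41  5.78] target-axes [-0.01  0.41  5.78]
heat_grip 0.83 [263. 185.] [0.47744364 0.03311202 0.064     ]
heat_grip 0.38 [255.  85.] [0.58423042 0.02372983 0.064     ]
orange_mark 0.81 [337. 179.] [ 0.46342603 -0.05730051  0.04      ]
mug_cream 0.82 [251.  86.] [0.58661739 0.02710282 0.04      ]
mug_blue 0.63 [380.  84.] [ 0.56307369 -0.11482846  0.04      ]
```

View pics/q.png

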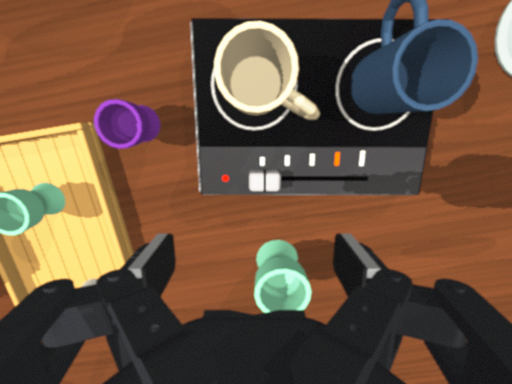

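The cream mug stands upright inside the left ring (base ≈(252,90)), its handle clear of the slot. The grip's middle is at ≈(264.5,181), bars at columns 262…362 (orange 337).

```bash
python3 - <<'E'
from h import *
np.set_printoptions(precision=4,suppress=True)
b=cv2.imread("pics/q.png");c=robot.calibration("wrist")
g=b[152:168,250:375].astype(int).max(2);m=(g>170).astype(np.uint8)
n,l,st,ce=cv2.connectedComponentsWithStats(m)
B=[ray("wrist",ce[i]+[250,152],.04,c) for i in range(1,n) if st[i,4]>15]
B=np.array(sorted(B,key=lambda p:-p[1]));print(B)
g=b[168:196,235:300].astype(int).min(2);m=(g>150).astype(np.uint8);ys,xs=np.nonzero(m);px=[(xs.min()+xs.max())/2+235,ys.mean()+168];print(px,xs.min()+235,xs.max()+235)
G=ray("wrist",px,.064,c);u=(B[-1]-B[0]);L=np.linalg.norm(u);u/=L
print("L",L,"yaw",np.arctan2(-u[0],-u[1])*-1,"grip",G,"heat",(G-B[0])[:2]@u[:2],"orange along",(B[-2]-B[0])@u)
plan([G[0],G[1],.063],-.175)
E
```

```text
[[ 0.5012  0.0297  0.04  ]
 [ 0.497  -0.0001  0.04  ]
 [ 0.4928 -0.0298  0.04  ]
 [ 0.4884 -0.0595  0.04  ]
 [ 0.483  -0.0891  0.04  ]]
[np.float64(264.0), np.float64(181.4686274509804)] 249 279
L 0.12018597963077962 yaw -0.15176224751015752 grip [0.4811 0.031  0.064 ] heat 0.001790588315998202 orange along 0.09014803870444171
at [0.4831 0.0426 0.2327] psi -0.1734 t 26.68 turn units [0.   0.   0.01] shift units now-axes [0.01 0.39 5.66] target-axes [0.   0.39 5.66]
```

jog_arm(
  rows=[
    [[0,0.2,0.5,0,0,0,1],[0,0.2,0.9,0,0,0,1],[0,0,0.9,0,0,0,1],[0,0,0.9,0,0,0,1],[0,0,0.9,0,0,0,1],[0,0,0.8,0,0,0,1],[0,0,0.5,0,0,0,1],[0,0,0.2,0,0,0,1],[0,0,0,0,0,0,1]],
  ],
  force=20,
)

```text
t: 27.8
ee_pos: [0.4801, 0.0308, 0.0645]
eef_rot: [0.996, -0.087, -0.001, 0.0]
ft_force: [0.5, 0.3, -0.2]
grip_width: 0.998
finger_force: 0.0
```

jog_arm(
  rows=[
    [[0,0,0,0,0,0,0],[0,0,0,0,0,0,-1],[0,0,0,0,0,0,-1],[0,0,0,0,0,0,-1],[0,0,0,0,0,0,-1],[0,0,0,0,0,0,-1]],
  ],
  force=20,
)

```text
t: 28.55
ee_pos: [0.4808, 0.0309, 0.0656]
eef_rot: [0.996, -0.086, 0.001, 0.0]
ft_force: [-1.3, 0.0, 5.4]
grip_width: 0.413
finger_force: 24.2
```

jog_arm(
  rows=[
    [[0,0.3,0,0,0,0,-1],[0,0.5,0,0,0,0,-1],[0,0.5,0,0,0,0,-1],[0.02,0.5,0,0,0,0,-1],[0,0.5,0,0,0,0,-1],[0,0.4,0,0,0,0,-1],[0,0.2,0,0,0,0,-1],[0,0,0,0,0,0,-1],[0,0,0,0,0,0,-1]],
  ],
)

```text
t: 29.68
ee_pos: [0.4656, -0.0551, 0.0655]
eef_rot: [0.996, -0.086, -0.0, 0.0]
ft_force: [-2.8, -0.5, 6.6]
grip_width: 0.412
finger_force: 24.4
```

```bash
python3 - <<'E'
from h import *
s,p,R,y=state();print(p,s["ft_force"],s["grip_width"])
print("travel mm",np.linalg.norm(p[:2]-[.4808,.0309])*1000)
for yaw in(-.152,-.165,-.175):
  u=np.array([np.sin(yaw),-np.cos(yaw)]);print("from bar0 heat",(p[:2]-[.5012,.0297])@u)
E
```

```text
[ 0.46559996 -0.05507468  0.06554045] [-2.82413836 -0.49341511  6.61717289] 0.4123123817440375
travel mm 87.30800180408691
from bar0 heat 0.08918764241848236
from bar0 heat 0.0894706920477649
from bar0 heat 0.08967813595848274
```

jog_arm(
  rows=[
    [[0,0,0,0,0,0,0],[0,0,0,0,0,0,1],[0,0,0,0,0,0,1],[0,0,0,0,0,0,1],[0,0,-0.5,0,0,0,1],[0,0,-1,0,0,0,1],[0,0,-1,0,0,0,1],[0,0,-1,0,0,0,1],[0,0,-1,0,0,0,1],[0,0,-1,0,0,0,1]],
  ],
)

```text
t: 30.92
ee_pos: [0.4659, -0.0548, 0.2309]
eef_rot: [0.996, -0.086, -0.0, 0.0]
ft_force: [1.0, 0.4, -0.4]
grip_width: 1.002
finger_force: 0.0
```

jog_arm(
  rows=[
    [[0,0,0,0,0,0,1],[0,0,0,0,0,0,1]],
  ],
)

```text
t: 31.18
ee_pos: [0.4654, -0.0547, 0.2291]
eef_rot: [0.996, -0.086, -0.001, -0.0]
ft_force: [0.7, 0.2, -0.4]
grip_width: 1.0
finger_force: 0.0
```

```bash
python3 - <<'E'
from h import *
b=robot.snapshot("wrist");s=robot.snapshot("scene");c=robot.calibration("wrist")
cv2.imwrite("pics/f.png",np.hstack([cv2.resize(b,(400,300)),cv2.resize(s,(400,300))]))
P=[.5012,.0297];yaw=-.165;u=np.array([np.sin(yaw),-np.cos(yaw)])
for n,z in dict(heat_grip=.064,orange_mark=.04).items():
  for d in robot.spot_point("wrist",n)[:1]:
    q=ray("wrist",d["position"],z,c);print(n,d["conf"],d["position"],q,(q[:2]-P)@u)
e=cv2.inRange(cv2.cvtColor(b,cv2.COLOR_BGR2HSV),(5,170,150),(15,255,255));e[:140]=0;e[190:]=0;e[:,:180]=0;e[:,350:]=0
ys,xs=np.nonzero(e)
if len(xs): q=ray("wrist",(xs.mean(),ys.mean()),.04,c);print("bar",xs.mean(),ys.mean(),q,(q[:2]-P)@u)
E
```

```text
heat_grip 0.7 [256.8, 184.7] [ 0.46155452 -0.05756061  0.064     ] 0.09258732906150802
orange_mark 0.82 [252.8, 178.0] [ 0.46474892 -0.05343701  0.04      ] 0.08799504964522306
bar 254.71428571428572 157.33333333333334 [ 0.48901818 -0.06002516  0.04      ] 0.09050743861346609
```

View pics/f.png

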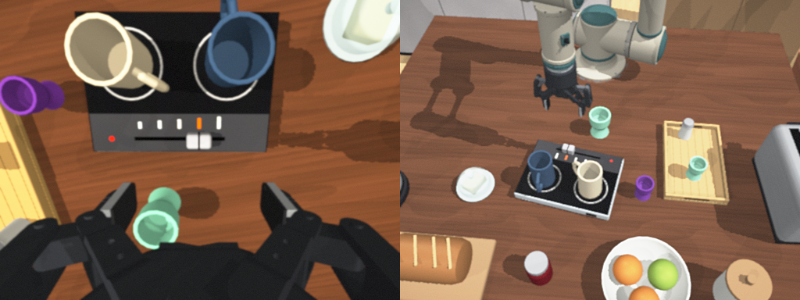

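The grip's middle line (≈(199,141)) is level with the orange bar (≈(199,123)). The mug stands upright in the left ring, the egg cup stands on the tray, and the other things are untouched.

```bash
python3 -c "
from bench import robot
print(robot.sign_off())"
```

```text
the job is handed in; nothing more can be done
None
```

I handed the job in after about 31 s: the egg cup stands upright on the tray, the cream mug stands in the circle where it was, the slider is within about 1 mm of the orange mark, and I left everything else alone.

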